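# Find and split the free play of a printer's Z-drive crank

### The arm

A 6-joint arm with a two-finger parallel gripper is mounted at the origin on the work surface. World frame = base frame: x ahead of the robot, y to its left, z up, the work surface at z = 0. Lengths are in mm, angles in rad, forces in N, time in s.
With the tool pointing down it reaches from about 300 to 775 mm from the base axis. Payload 14.6 kg.
Tool frame: the origin (TCP) lies between the finger pads; the fingertips stand 11 mm ahead of it and the grasp point (between the pads) lies 8 mm behind it; z points along the fingers, y is the direction in which the jaws open and shut (so a half turn about z gives the same grasp; the last joint's range is limited). The gripper opens to 94 mm and grips with 3 to 60 N. Pads are 16 mm wide; open, the fingers measure 119 mm over their backs; the gripper's body (75 mm by 177 mm) begins 78 mm behind the grasp point.
Start: joints at [1.163, 0.3, 1.521, -0, 1.321, -0.067], TCP at [183.83, 518.359, 216.446] pointing down, gripper open.
Joint ranges: [-3.03, 3.03], [-0.79, 2.21], [0.23, 2.52], [-1.04, 4.18], [0, 3.07], [-2.55, 2.55]. Speed limits (rad/s): [2.22, 2.22, 2.57, 3.14, 3.14, 3.14].

### API

Orientations are given as [roll, pitch, yaw] about the fixed x, y, z axes, in that order (R = Rz(yaw) Ry(pitch) Rx(roll)).
In Python, from cell import * gives the robot as it stands.
- The arm moves only by the tool arm_command, never from a script. Its argument "deltas" is a list of rows, each an object with "xyz": the shift along the world's x, y, z in m, a list of three; "turn": the turn, a rotation vector about the world's x, y, z in rad, a list of three. A call has 1 to 12 rows; each row shifts and turns the commanded pose from where the row before left it; what a row does not reach is not made up. A row lasts 1/8 s, in which the tool goes at most 62.5 mm and 10.7 degrees, less where a joint would pass 70% of its speed; a pose out of reach is approached as far as the arm can. A call with a gripper value outside its range is refused whole. "gripper" is the closure, from 0 (fully open) to 1 (shut), set as the call begins (left out, the last holds). The fingers move at their own pace and stop on an object; "force" is the grip in N (left out, the last holds). Time passes only in rows, so rows that do not move let the fingers close. It gives the time, the measured TCP pose, the force and the opening at its end, in the units of the state.
- read_state(): the state, without advancing time (a new reading comes with each control period).
- camera(name): name is "side" or "top" or "wrist"; returns a dict with "color" (480x640x3 uint8, red, green, blue), "fx", "fy", "cx", "cy" (pixels), "k1" (the pictures are not rectified: a ray, as slopes to the right and down, at radius r is drawn at 1 + k1 r^2 times it, then the intrinsics apply), "rvec" (rotation vector, rad) and "tvec" (3), from world to camera coordinates, as OpenCV has them; the wrist camera has in their place "mount" (4x4, takes a point from camera to tool coordinates, whose origin is the TCP and whose axes are the flange's). Camera axes: x right, y down, z forward; pixel columns grow to the right and rows downward; lengths in mm; the calibration is good to about 2 mm. A picture is of the moment at which its call begins: read the wrist's pose just before it. There is no depth.
- sign_off(): hands the job in, once; it reports no verdict.
The state is a dict: "clock": time; "joints": joint angles; "qd": joint speeds; "effort": joint torques, N m; "eef_pos": TCP position; "eef_rot": TCP orientation; "wrist_force": force on the tool from outside, world axes, zero at the start; "moment": the same for the moment, N m; "finger_gap": finger opening in mm.
Only numpy, scipy, OpenCV 4.12 (cv2) and the standard library are available. Lean on these libraries where they do the work, as an engineer would, in place of code of your own. Each camera call takes 0.05 s, during which the arm holds its last target.

### The job

The crank on the printer's grey Z-drive has free play in its coupling. Turn the red crank knob gently clockwise (seen from above) until you feel the springy resistance, then anticlockwise until you feel it on the other side, without forcing the drive at either end; then leave the crank at rest in the middle of that free play. Last, press the yellow zero button on the black controller fully down, let it come up again, and leave the other things on the bench alone.

Things in the scene. Friction and masses are not known exactly. Their poses are not given: they have to be found in the camera images.
- drive: Z-drive fixed to the bench: grey box 150 x 150 mm, top at 56 mm, on a dark 180 x 180 x 6 mm foot plate; aluminium dial 126 mm across on top, ticks 10 degrees apart, which tell nothing of where the free play lies. Origin under the centre, z up. The free play is 0.4 to 1.2 rad in all, different each time; its middle lies within 0.5 rad of the drive's own -x direction. The crank starts inside it.
- drive_pivot (a point): the crank's vertical turning axis, over the drive's centre, 73.5 mm above the bench. At either end of the play the hidden coupling meets the braked screw: springy resistance, rising about 0.9 N per mm of knob travel, alike at both ends, pushing the crank back when let go. Over about 13 N at the knob (15 mm past an end) overwinds the drive. An end can only be felt, not seen.
- crank_knob (a point): centre of the red upright knob on the crank, 75 mm from the turning axis, 105 mm above the bench. Knob: 18 mm diameter, from 81 to 125 mm above the bench, spins freely on its own axis. Below it the steel crank arm, 18 mm wide, from 68.5 to 78.5 mm above the bench. In its free play the crank swings level against about 0.5 N at the knob and stays where it is left.
- control: black controller box 110 x 140 x 40 mm with a blue screen, fixed to the bench; origin under its centre; the screen lies on its +x half
- zero_top (a point): centre of the top of the yellow round push button (28 mm in diameter) on the controller; it goes down 6 mm against a spring of about 4 N and comes up by itself
- zero (a joint): travel of the yellow button in m: 0 up, 0.006 fully down
- pen_cup: black pen cup, 76 mm across, 95 mm tall, not part of the job; origin under its centre
- spool: orange filament spool lying flat, 100 mm across, 50 mm tall; not part of the job; origin under its centre
- screwdriver: screwdriver lying on the bench; not part of the job
- printed_ring: green printed ring, 56 mm across, 12 mm tall, lying on the bench; not part of the job; origin under its centre
There are look-alikes about, which are no part of the job. What is shaped like the control but purple is not meant.

How it is judged (in metres and radians):
On the way, in this order (a step that is already met when the one before it is completed fails the run):
1. the crank is turned clockwise to the end of its free play and leans on the resistance there with at least about 2 N at the knob (the marks are hidden, on the screw and its brake) (horizontal distance between screw_mark and brake_mark below 0.0696501 m), for 0.1 s.
2. then anticlockwise to the other end, likewise (horizontal distance between screw_mark and brake_mark above 0.0717713 m), for 0.1 s.
3. then the crank rests in the middle of its free play, within 0.07 rad (5 mm at the knob; crank_mark is a hidden mark on the crank) (horizontal distance between crank_mark and screw_mark below 0.0035 m), for 0.4 s.
4. then, with the crank still in the middle, the yellow button is pressed at least 4.5 mm down (horizontal distance between crank_mark and screw_mark below 0.0035 m and value of joint zero above 0.0045 m), for 0.05 s.
At the end, for the whole second after the job is handed in: the crank rests in the middle of its free play, within 0.07 rad (5 mm at the knob), the drive is not wound up, and the yellow button is up again (less than 1 mm down) (horizontal distance between crank_mark and screw_mark below 0.0035 m and horizontal distance between screw_mark and brake_mark between 0.0701804 and 0.071241 m and value of joint zero below 0.001 m); the robot touches nothing.
It fails at once if the drive is overwound (more than about 13 N at the knob, 0.2 rad past an end of the free play) (horizontal distance between screw_mark and brake_mark below 0.0634629 m or horizontal distance between screw_mark and brake_mark above 0.0776049 m).
It fails at once if a bystander (cup, spool, screwdriver, ring) is moved more than 15 mm (distance of any of pen_cup, spool, screwdriver, printed_ring from where it was at the start of the episode above 0.015 m).
It also fails if it takes over 69 s, if anything falls off the work surface, if the arm or the gripper's body presses on something with over 40 N, if the wrist force passes 120 N, or if a joint passes its speed limit or range.

## Working session

There is one attempt and no reset: what is moved stays moved. The work goes in short steps, Python scripts to look and compute and a tool call to move; the robot and the scene stay as the last step left them, time stands still between calls to the robot, and variables do not carry over. Pictures are saved under pics/ and viewed, and the job is handed in when it is done.

Besides the shell and the picture viewer there is one more tool, called after "Request:" by a JSON object that holds its "fn" and its "kwargs". arm_command: Moves the arm, as the interface text tells. Its arguments: {"type":"object","properties":{"deltas":{"type":"array","items":{"type":"object","properties":{"xyz":{"type":"array","items":{"type":"number"}},"turn":{"type":"array","items":{"type":"number"}}}}},"gripper":{"type":"number"},"force":{"type":"number"}},"required":["deltas"]}

```bash
ls; mkdir -p pics
python3 - <<'E'
from cell import *
import cv2
s=read_state();print(s)
for n in("side","top","wrist"):
    c=camera(n);cv2.imwrite(f"pics/{n}0.png",c["color"][:,:,::-1])
    print(n,{k:v for k,v in c.items() if k!="color"})
E
```

```text
pics
{'clock': 0.0, 'joints': array([ 1.16342921e+00,  3.00499373e-01,  1.52160406e+00, -2.67803947e-05,
        1.32070432e+00, -6.66048447e-02]), 'qd': array([-0.00015439, -0.00038402,  0.0016676 , -0.00166154, -0.002168  ,
        0.00025128]), 'effort': array([ 2.94448755e-04, -5.31809700e+01, -3.52731299e+01,  7.07899220e-02,
        2.45124620e-02, -6.45804903e-05]), 'eef_pos': array([183.72087366, 518.1302713 , 215.86109938]), 'eef_rot': array([-3.14037853e+00, -5.49895361e-05,  2.80083699e+00]), 'wrist_force': array([ 0.51127221,  0.45280695, -0.47350916]), 'moment': array([ 0.02004552,  0.03609091, -0.02067186]), 'finger_gap': 93.87309560525246}
side {'fx': 464.21298014482704, 'fy': 464.21298014482704, 'cx': 316.7593984014397, 'cy': 237.25007162395295, 'k1': 0.04109321314623981, 'rvec': array([ 2.25574672, -0.05379794,  0.05175304]), 'tvec': array([-562.443012  ,   67.83732713,  969.5153867 ])}
top {'fx': 447.38293380034287, 'fy': 447.38293380034287, 'cx': 321.6455136595581, 'cy': 246.97319830176772, 'k1': -0.025528800466623668, 'rvec': array([ 2.15971385, -2.17736548,  0.13947293]), 'tvec': array([  13.83136702,  593.63247645, 1066.05478995])}
wrist {'fx': 377.62032333816154, 'fy': 377.62032333816154, 'cx': 324.78944727556194, 'cy': 241.50012099772314, 'k1': -0.0026842752029777135, 'mount': array([[ 1.45067232e-04, -9.71479382e-01, -2.37123995e-01,
         6.83997631e+01],
       [ 9.99999988e-01,  1.54279469e-04, -2.02935723e-05,
        -9.49494217e-01],
       [ 5.62981512e-05, -2.37123990e-01,  9.71479393e-01,
        -1.68221009e+02],
       [ 0.00000000e+00,  0.00000000e+00,  0.00000000e+00,
         1.00000000e+00]])}
```

View pics/side0.png

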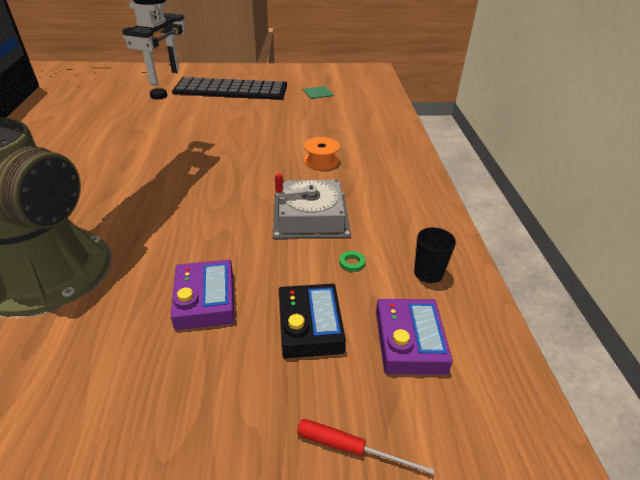

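View pics/top0.png

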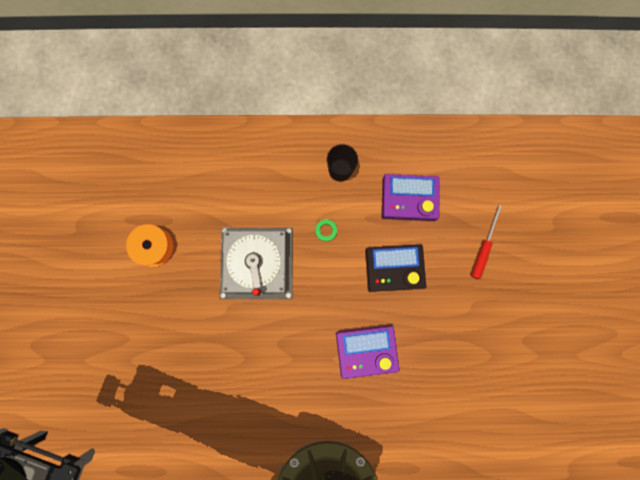

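View pics/wrist0.png

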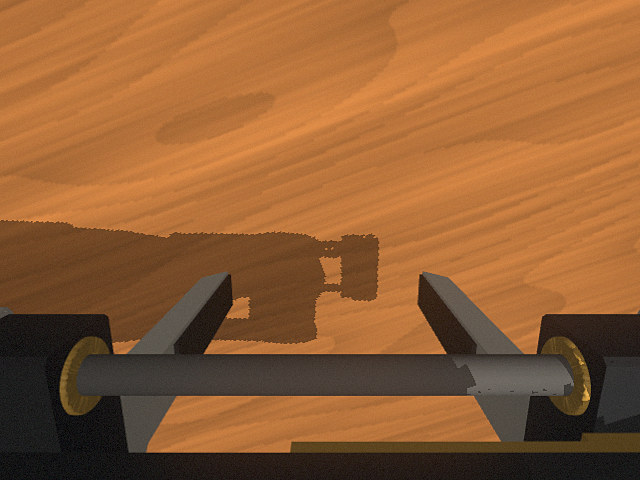

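The red crank knob is at (257,292) in the top view and (279,183) in the side view. Look-alikes are the red screwdriver handle at top (482,259) and the red LEDs. The yellow button on the black controller is at top (413,278) and side (296,322). The purple look-alikes are at top (428,206) and (385,364). The arm is clear of all of them.

```bash
cat > h.py <<'E'
from cell import *
import cv2, numpy as np
def cam(n,name=None):
    s=read_state() if n=="wrist" else None
    c=camera(n)
    if name: cv2.imwrite(f"pics/{name}.png",c["color"][:,:,::-1])
    if n=="wrist":
        R=cv2.Rodrigues(np.zeros(3))[0]
        from scipy.spatial.transform import Rotation as Ro
        Rt=Ro.from_euler('xyz',s["eef_rot"]).as_matrix()
        M=c["mount"]; c["R"]=Rt@M[:3,:3]; c["o"]=Rt@M[:3,3]+s["eef_pos"]
    else:
        R=cv2.Rodrigues(c["rvec"])[0]; c["R"]=R.T; c["o"]=-R.T@c["tvec"]
    return c
def ray(c,uv):
    x=(uv[0]-c["cx"])/c["fx"];y=(uv[1]-c["cy"])/c["fy"]
    xd,yd=x,y
    for _ in range(20):
        k=1+c["k1"]*(x*x+y*y); x,y=xd/k,yd/k
    return c["o"],c["R"]@np.array([x,y,1.])
def plane(c,uv,z):
    o,d=ray(c,uv); return o+d*(z-o[2])/d[2]
def proj(c,p):
    q=c["R"].T@(np.asarray(p,float)-c["o"]);x,y=q[:2]/q[2];k=1+c["k1"]*(x*x+y*y)
    return np.array([c["fx"]*x*k+c["cx"],c["fy"]*y*k+c["cy"]])
def tri(c1,u1,c2,u2):
    o1,d1=ray(c1,u1);o2,d2=ray(c2,u2)
    t=np.linalg.lstsq(np.c_[d1,-d2],o2-o1,rcond=None)[0]
    a,b=o1+d1*t[0],o2+d2*t[1]; return (a+b)/2,np.linalg.norm(a-b)
def blobs(c,lo,hi,amin=8):
    hsv=cv2.cvtColor(c["color"],cv2.COLOR_RGB2HSV)
    m=cv2.inRange(hsv,lo,hi)
    n,l,st,ce=cv2.connectedComponentsWithStats(m)
    return [(ce[i].round(1),st[i]) for i in range(1,n) if st[i][4]>=amin],m
E
python3 - <<'E'
from h import *
t=cam("top");s=cam("side")
for n,c in(("t",t),("s",s)):
    print(n,"red",[(a,b) for a,b in blobs(c,(0,200,90),(4,255,255))[0]])
    print(n,"yel",[(a,b) for a,b in blobs(c,(25,180,120),(33,255,255))[0]])
    print(n,"dark",[(a,b) for a,b in blobs(c,(0,0,0),(180,120,50),150)[0]])
a=cv2.resize(t["color"][215:315,205:305],(600,600),interpolation=cv2.INTER_CUBIC)
cv2.imwrite("pics/tc.png",a[:,:,::-1])
a=cv2.resize(s["color"][165:245,260:360],(800,640)[:2],interpolation=cv2.INTER_CUBIC)[:600]
cv2.imwrite("pics/sc.png",a[:,:,::-1])
a=cv2.resize(t["color"][235:300,355:435],(800,650)[:2],interpolation=cv2.INTER_CUBIC)[:600]
cv2.imwrite("pics/tcc.png",a[:,:,::-1])
E
```

```text
t red [(array([481.3, 259.3]), array([472, 240,  20,  39, 347], dtype=int32)), (array([255.7, 291.5]), array([253, 289,   7,   6,  34], dtype=int32))]
t yel [(array([427.2, 205.8]), array([423, 201,  10,  10,  74], dtype=int32)), (array([413.1, 277.6]), array([408, 272,  11,  12,  99], dtype=int32)), (array([382.5, 280.5]), array([381, 279,   4,   4,  12], dtype=int32)), (array([384.6, 363.1]), array([380, 358,  10,  11,  87], dtype=int32))]
t dark [(array([211.4,  21.4]), array([148,  15, 113,  12, 550], dtype=int32)), (array([320.4,  20.4]), array([250,  15, 121,  12, 566], dtype=int32)), (array([94.1, 22.2]), array([ 30,  16, 115,  13, 592], dtype=int32)), (array([342.1, 160.2]), array([328, 145,  29,  31, 625], dtype=int32)), (array([ 31.6, 460.6]), array([   0,  431,   81,   49, 1683], dtype=int32)), (array([337.3, 475.7]), array([324, 470,  35,  10, 196], dtype=int32))]
s red [(array([278.5, 182.5]), array([276, 174,   6,  18, 101], dtype=int32)), (array([291.5, 292. ]), array([290, 291,   4,   3,  12], dtype=int32)), (array([330.5, 436.6]), array([ 298,  419,   67,   37, 1196], dtype=int32))]
s yel [(array([184. , 292.5]), array([178, 288,  13,  10, 101], dtype=int32)), (array([295.7, 319.8]), array([289, 315,  14,  11, 119], dtype=int32)), (array([401. , 335.1]), array([394, 330,  15,  11, 127], dtype=int32))]
s dark [(array([12.6, 70.4]), array([   0,    0,   38,  133, 2257], dtype=int32)), (array([156.3,  28.8]), array([123,  14,  61,  34, 565], dtype=int32)), (array([233.6,  91.5]), array([173,  78, 114,  22, 758], dtype=int32)), (array([ 49.5, 202.4]), array([   0,  155,   91,  111, 4482], dtype=int32)), (array([432.9, 253.5]), array([ 415,  228,   40,   55, 1562], dtype=int32)), (array([306.1, 326.1]), array([ 279,  284,   66,   74, 2578], dtype=int32))]
```

View pics/tc.png

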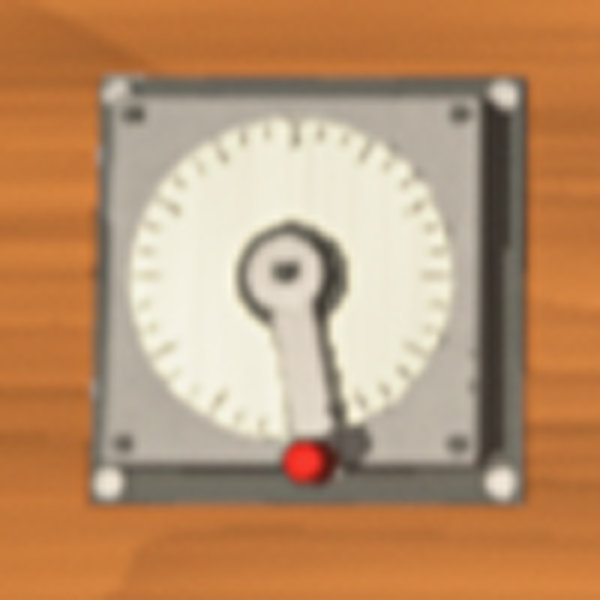

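View pics/sc.png

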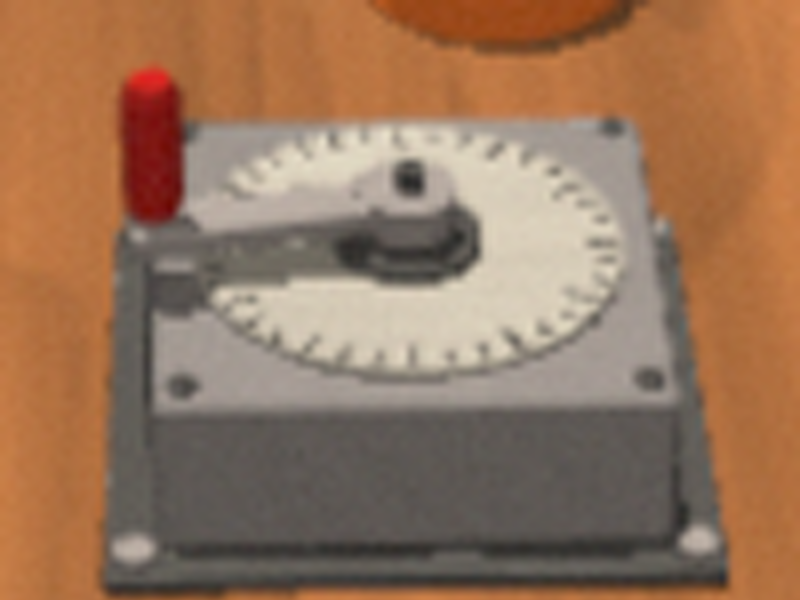

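View pics/tcc.png

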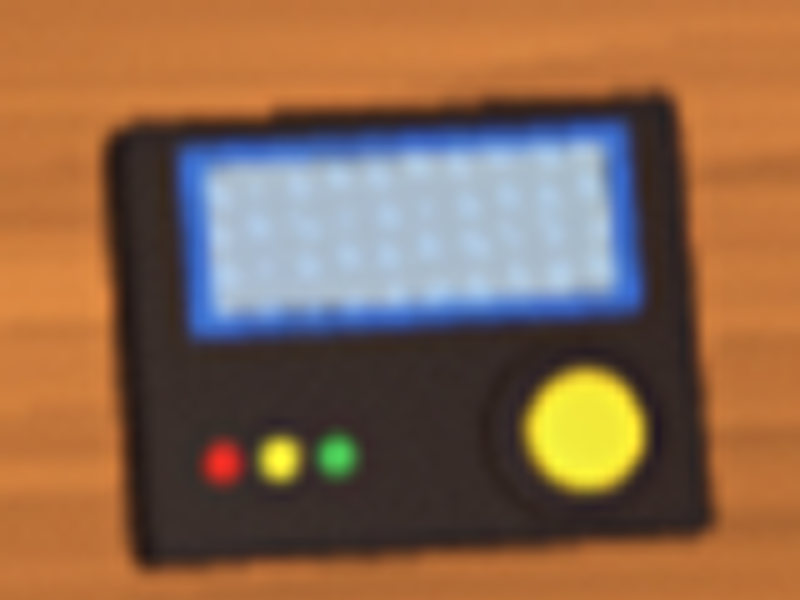

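Run:
```python
from h import *
t=cam("top");s=cam("side")
cr=lambda x,y,k,u,v:((x+.5)/k-.5+u,(y+.5)/k-.5+v)
print("hub",tri(t,cr(287,270,6,205,215),s,cr(409,180,8,260,165)),plane(t,cr(287,270,6,205,215),80),plane(s,cr(409,180,8,260,165),80))
print("knobtop",tri(t,cr(306,463,6,205,215),s,cr(152,80,8,260,165)),plane(t,cr(306,463,6,205,215),125),plane(s,cr(152,80,8,260,165),125))
print("btn",tri(t,(413.1,277.6),s,(295.7,319.8)), plane(t,(413.1,277.6),52),plane(s,(295.7,319.8),52))
print("ctl corners",[plane(t,cr(x,y,10,355,235),40).round(1) for x,y in((110,128),(672,95),(712,525),(140,568))])
P=[plane(t,cr(x,y,6,205,215),6) for x,y in((103,78),(524,78),(524,502),(92,502))]
print("plate",np.round(P,1),np.mean(P,0),[np.linalg.norm(P[i]-P[i-1]) for i in range(4)])
P=[plane(t,cr(x,y,6,205,215),6) for x,y in((116,92),(505,95),(502,483),(107,484))]
print("screws",np.round(P,1),np.mean(P,0))
for i in range(4): print(np.degrees(np.arctan2(*(P[i]-P[i-1])[[1,0]])))
# dial: bright pale contour centroid
x=[(130,270),(453,278),(290,117),(290,440)]
D=[plane(t,cr(*q,6,205,215),58) for q in x];print("dial",np.round(D,1),(D[0]+D[1])/2,(D[2]+D[3])/2)
for n,uv in(("spool",(150,245)),("cup",(342,160)),("ring",(326,230))): print(n,plane(t,uv,50 if n!="ring" else 12))
print(read_state()["clock"])
```

```text
hub (array([558.53077209, 171.81002974,  82.95211314]), np.float64(2.1346806986160165)) [559.86224692 172.24474884  80.        ] [557.70233471 176.18311989  80.        ]
knobtop (array([484.22004954, 158.10039902, 126.18784212]), np.float64(0.5140321360924099)) [483.98256482 158.24796416 125.        ] [484.42428205 160.0530574  125.        ]
btn (array([ 514.78849526, -208.50974221,   60.77633811]), np.float64(1.164366142745291)) [ 515.76370232 -210.41268641   52.        ] [ 514.28534217 -201.00637054   52.        ]
ctl corners [array([591.3, -98.4,  40. ]), array([ 598.5, -237. ,   40. ]), array([ 493.1, -243.2,   40. ]), array([ 484. , -103.6,   40. ])]
plate [[648.2 261.    6. ]
 [647.   83.5   6. ]
 [469.1  83.7   6. ]
 [470.5 262.7   6. ]] [558.69526051 172.70868794   6.        ] [np.float64(177.71642795452732), np.float64(177.5218494284373), np.float64(177.87901119369033), np.float64(178.93842049653935)]
screws [[642.2 255.4   6. ]
 [639.8  91.5   6. ]
 [477.   92.8   6. ]
 [477.9 256.6   6. ]] [559.21468438 174.07106697   6.        ]
-0.398841964384395
-90.85758990506395
179.52791936452323
89.68725801982498
dial [[562.3 237.9  58. ]
 [558.1 109.1  58. ]
 [623.5 174.7  58. ]
 [494.2 173.6  58. ]] [560.18189533 173.54920498  58.        ] [558.82627882 174.14531333  58.        ]
spool [599.76502153 424.81678579  50.        ]
cup [808.88914403 -43.25115857  50.        ]
ring [639.24774203  -2.67010542  12.        ]
0.35
```

Checks: 
- Drive pivot is about (559,173). The plate, screw and dial centres agree within about 2 mm.
- Knob is about (484,158.5) with its top at 126 (125 given), radius 76 (75 given). The crank is at about 191°.
- Black controller's button is about (515,-208.5), top at about 60.

Next I move above the knob with the jaws tangential.

Request:
{"fn": "arm_command", "kwargs": {"deltas": [{"xyz":[0.03,-0.036,0.001],"turn":[0,0,0.053]},{"xyz":[0.03,-0.036,0.001],"turn":[0,0,0.053]},{"xyz":[0.03,-0.036,0.001],"turn":[0,0,0.053]},{"xyz":[0.03,-0.036,0.001],"turn":[0,0,0.053]},{"xyz":[0.03,-0.036,0.001],"turn":[0,0,0.053]},{"xyz":[0.03,-0.036,0.001],"turn":[0,0,0.053]},{"xyz":[0.03,-0.036,0.001],"turn":[0,0,0.053]},{"xyz":[0.03,-0.036,0.001],"turn":[0,0,0.053]},{"xyz":[0.03,-0.036,0.001],"turn":[0,0,0.053]},{"xyz":[0.03,-0.036,0.001],"turn":[0,0,0.053]},{"xyz":[0,0,0]},{"xyz":[0,0,0]}], "gripper": 0.3}}

```text
validation failed for argument at $.de...
```

Run:
```python
from h import *
s=read_state();print(s["eef_pos"],s["eef_rot"],s["wrist_force"],s["finger_gap"],s["joints"])
w=cam("wrist","w1")
r,m=blobs(w,(0,200,90),(4,255,255),40);print(r)
for p in([484.2,158.5,125],[559,173,80]): print(proj(w,p))
```

```text
[183.82238108 518.31916831 216.32197351] [-3.14134301e+00 -1.08849378e-05  2.80077387e+00] [ 0.23052203  0.20889974 -0.13132462] 93.44806322128616 [ 1.16338619e+00  3.00048908e-01  1.52109895e+00 -5.93548698e-06
  1.32069461e+00 -6.65898887e-02]
[]
[ 79.20621862 651.20933136]
[147.81186588 641.30370217]
```

View pics/w1.png

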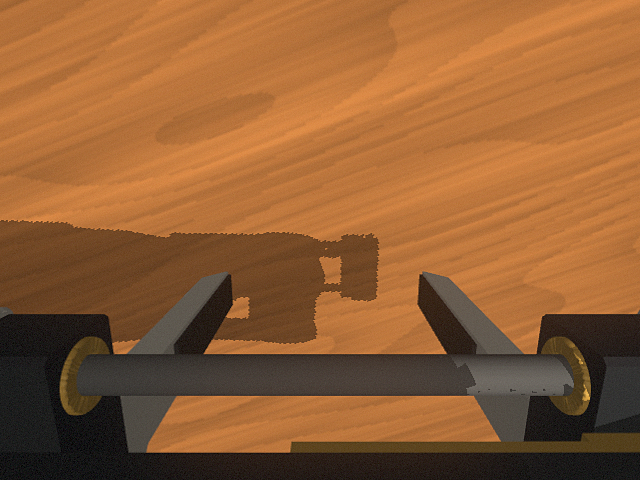

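The move was refused because the last rows had no turn, and the picture shows the arm still at its start. I'll resend with full rows.

Request:
{"fn": "arm_command", "kwargs": {"deltas": [{"xyz":[0.03,-0.036,0.001],"turn":[0,0,0.053]},{"xyz":[0.03,-0.036,0.001],"turn":[0,0,0.053]},{"xyz":[0.03,-0.036,0.001],"turn":[0,0,0.053]},{"xyz":[0.03,-0.036,0.001],"turn":[0,0,0.053]},{"xyz":[0.03,-0.036,0.001],"turn":[0,0,0.053]},{"xyz":[0.03,-0.036,0.001],"turn":[0,0,0.053]},{"xyz":[0.03,-0.036,0.001],"turn":[0,0,0.053]},{"xyz":[0.03,-0.036,0.001],"turn":[0,0,0.053]},{"xyz":[0.03,-0.036,0.001],"turn":[0,0,0.053]},{"xyz":[0.03,-0.036,0.001],"turn":[0,0,0.053]},{"xyz":[0,0,0],"turn":[0,0,0]},{"xyz":[0,0,0],"turn":[0,0,0]}], "gripper": 0.3}}

```text
clock: 1.9
eef_pos: [483.5, 158.6, 226.3]
eef_rot: [3.141, -0.0, -2.953]
wrist_force: [-0.8, -0.5, 0.0]
finger_gap: 65.8
```

Run:
```python
from h import *
s=read_state();print(s["clock"],s["eef_pos"],s["eef_rot"],s["wrist_force"],s["finger_gap"],s["joints"])
w=cam("wrist","w2")
r,m=blobs(w,(0,200,90),(4,255,255),40);print(r)
for p in([484.2,158.5,125],[559,173,80]): print(proj(w,p))
```

```text
1.9 [483.52377565 158.61110125 226.34836099] [ 3.14145018e+00 -3.07758628e-04 -2.95308021e+00] [-0.75485454 -0.45798742  0.02626387] 65.78796022935376 [ 2.44904176e-01  2.00237911e-01  1.62197338e+00  1.64758569e-04
  1.31968060e+00 -1.51444553e+00]
[(array([ 22.6, 193.4]), array([ 19, 190,   9,   8,  57], dtype=int32))]
[325.60963187 246.47020637]
[325.68184583 315.90564995]
```

View pics/w2.png

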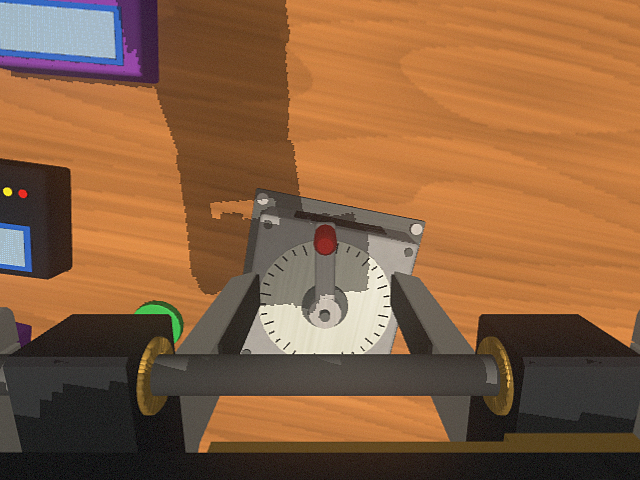

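The wrist view shows the knob at (325,240) and the hub at (324,316), where the estimates project. I'll lower the tool straddling the knob, then close.

Request:
{"fn": "arm_command", "kwargs": {"deltas": [{"xyz":[0.0005,0,-0.032],"turn":[0,0,0]},{"xyz":[0,0,-0.032],"turn":[0,0,0]},{"xyz":[0,0,-0.032],"turn":[0,0,0]},{"xyz":[0,0,-0.03],"turn":[0,0,0]},{"xyz":[0,0,0],"turn":[0,0,0]},{"xyz":[0,0,0],"turn":[0,0,0]}]}}

```text
clock: 2.7
eef_pos: [484.6, 159.0, 101.8]
eef_rot: [3.142, 0.001, -2.952]
wrist_force: [0.0, 0.8, -0.8]
finger_gap: 65.9
```

Request:
{"fn": "arm_command", "kwargs": {"deltas": [{"xyz":[0,0,0],"turn":[0,0,0]},{"xyz":[0,0,0],"turn":[0,0,0]},{"xyz":[0,0,0],"turn":[0,0,0]},{"xyz":[0,0,0],"turn":[0,0,0]},{"xyz":[0,0,0],"turn":[0,0,0]},{"xyz":[0,0,0],"turn":[0,0,0]}], "gripper": 0.86, "force": 15}}

```text
clock: 3.45
eef_pos: [484.3, 158.3, 100.4]
eef_rot: [3.142, -0.0, -2.952]
wrist_force: [-0.2, -0.1, -0.4]
finger_gap: 17.8
```

The knob is held (gap 17.8 mm). I'll compute the arc steps about the pivot.

```bash
cat > arc.py <<'E'
import numpy as np,sys
C=np.array([558.5,173.0]);r=75.5
def p(t): return C+r*np.array([np.cos(t),np.sin(t)])
a,b,n=map(float,sys.argv[1:4]); t=np.arange(a,b+(1e-6 if b>a else -1e-6),n if b>a else -n)
for u,v in zip(t[:-1],t[1:]): print(f"{u:.3f}->{v:.3f}",np.round((p(v)-p(u)),1))
E
python3 arc.py 3.33 2.0 0.06
```

```text
3.330->3.270 [-0.7  4.5]
3.270->3.210 [-0.4  4.5]
3.210->3.150 [-0.2  4.5]
3.150->3.090 [0.1 4.5]
3.090->3.030 [0.4 4.5]
3.030->2.970 [0.6 4.5]
2.970->2.910 [0.9 4.4]
2.910->2.850 [1.2 4.4]
2.850->2.790 [1.4 4.3]
2.790->2.730 [1.7 4.2]
2.730->2.670 [1.9 4.1]
2.670->2.610 [2.2 4. ]
2.610->2.550 [2.4 3.8]
2.550->2.490 [2.6 3.7]
2.490->2.430 [2.9 3.5]
2.430->2.370 [3.1 3.3]
2.370->2.310 [3.3 3.2]
2.310->2.250 [3.4 2.9]
2.250->2.190 [3.6 2.7]
2.190->2.130 [3.8 2.5]
2.130->2.070 [3.9 2.3]
2.070->2.010 [4. 2.]
```

Request:
{"fn": "arm_command", "kwargs": {"deltas": [{"xyz":[-0.0004,0.0023,0],"turn":[0,0,-0.03]},{"xyz":[-0.0003,0.0022,0],"turn":[0,0,-0.03]},{"xyz":[-0.0002,0.0023,0],"turn":[0,0,-0.03]},{"xyz":[-0.0002,0.0022,0],"turn":[0,0,-0.03]},{"xyz":[0,0,0],"turn":[0,0,0]},{"xyz":[0,0,0],"turn":[0,0,0]}]}}

```text
clock: 4.2
eef_pos: [483.2, 167.4, 100.5]
eef_rot: [3.142, -0.0, -3.072]
wrist_force: [-0.9, -0.2, 0.9]
finger_gap: 17.4
```

```bash
cat > st.py <<'E'
from cell import *
import numpy as np
s=read_state();C=np.array([558.5,173.0]);d=s["eef_pos"][:2]-C
th=np.arctan2(d[1],d[0])%(2*np.pi);tg=np.array([-np.sin(th),np.cos(th)])
f=s["wrist_force"]
print("t %.2f th %.4f r %.1f yaw %.3f z %.1f  Ftan(ccw+) %.2f Frad %.2f Fz %.2f gap %.1f j6 %.2f"%(s["clock"],th,np.hypot(*d),s["eef_rot"][2]%(2*np.pi),s["eef_pos"][2],f[:2]@tg,f[:2]@d/np.hypot(*d),f[2],s["finger_gap"],s["joints"][5]))
E
python3 st.py;python3 st.py
```

```text
t 4.20 th 3.2162 r 75.5 yaw 3.211 z 100.5  Ftan(ccw+) 0.11 Frad 0.88 Fz 0.94 gap 17.4 j6 -1.38
t 4.20 th 3.2162 r 75.5 yaw 3.211 z 100.5  Ftan(ccw+) 0.11 Frad 0.88 Fz 0.94 gap 17.4 j6 -1.38
```

Request:
{"fn": "arm_command", "kwargs": {"deltas": [{"xyz":[-0.0001,0.0023,0],"turn":[0,0,-0.03]},{"xyz":[-0.0001,0.0022,0],"turn":[0,0,-0.03]},{"xyz":[0,0.0023,0],"turn":[0,0,-0.03]},{"xyz":[0.0001,0.0022,0],"turn":[0,0,-0.03]},{"xyz":[0,0,0],"turn":[0,0,0]},{"xyz":[0,0,0],"turn":[0,0,0]}]}}

```text
clock: 4.95
eef_pos: [483.1, 176.4, 100.5]
eef_rot: [3.142, -0.0, 3.091]
wrist_force: [-1.7, -0.6, 1.0]
finger_gap: 17.4
```

```bash
python3 st.py
```

```text
t 4.95 th 3.0966 r 75.5 yaw 3.091 z 100.5  Ftan(ccw+) 0.63 Frad 1.72 Fz 1.01 gap 17.4 j6 -1.24
```

Request:
{"fn": "arm_command", "kwargs": {"deltas": [{"xyz":[0.0002,0.0023,0],"turn":[0,0,-0.03]},{"xyz":[0.0002,0.0022,0],"turn":[0,0,-0.03]},{"xyz":[0.0003,0.0023,0],"turn":[0,0,-0.03]},{"xyz":[0.0003,0.0022,0],"turn":[0,0,-0.03]},{"xyz":[0,0,0],"turn":[0,0,0]},{"xyz":[0,0,0],"turn":[0,0,0]}]}}

```text
clock: 5.7
eef_pos: [484.1, 185.4, 100.4]
eef_rot: [3.142, 0.0, 2.971]
wrist_force: [-2.1, -0.2, 1.3]
finger_gap: 17.5
```

```bash
python3 st.py
```

```text
t 5.70 th 2.9767 r 75.4 yaw 2.971 z 100.4  Ftan(ccw+) 0.58 Frad 2.00 Fz 1.28 gap 17.5 j6 -1.11
```

Request:
{"fn": "arm_command", "kwargs": {"deltas": [{"xyz":[0.0004,0.0022,0],"turn":[0,0,-0.03]},{"xyz":[0.0004,0.0022,0],"turn":[0,0,-0.03]},{"xyz":[0.0005,0.0022,0],"turn":[0,0,-0.03]},{"xyz":[0.0006,0.0022,0],"turn":[0,0,-0.03]},{"xyz":[0,0,0],"turn":[0,0,0]},{"xyz":[0,0,0],"turn":[0,0,0]}]}}

```text
clock: 6.45
eef_pos: [486.0, 194.0, 100.4]
eef_rot: [-3.141, -0.0, 2.851]
wrist_force: [-1.1, -2.9, 1.6]
finger_gap: 17.6
```

```bash
python3 st.py
```

```text
t 6.45 th 2.8591 r 75.5 yaw 2.851 z 100.4  Ftan(ccw+) 3.06 Frad 0.30 Fz 1.64 gap 17.6 j6 -0.97
```

Resistance felt: 3 N tangential at θ = 2.859. I'll lean about 2 mm further to be sure of the 2 N.

Request:
{"fn": "arm_command", "kwargs": {"deltas": [{"xyz":[0.0003,0.001,0],"turn":[0,0,-0.013]},{"xyz":[0.0003,0.001,0],"turn":[0,0,-0.013]},{"xyz":[0,0,0],"turn":[0,0,0]},{"xyz":[0,0,0],"turn":[0,0,0]}]}}

```text
clock: 6.95
eef_pos: [486.6, 196.1, 100.4]
eef_rot: [-3.141, -0.0, 2.825]
wrist_force: [0.4, -3.7, -0.0]
finger_gap: 17.3
```

```bash
python3 st.py
```

```text
t 6.95 th 2.8311 r 75.5 yaw 2.825 z 100.4  Ftan(ccw+) 3.37 Frad -1.47 Fz -0.00 gap 17.3 j6 -0.94
```

Request:
{"fn": "arm_command", "kwargs": {"deltas": [{"xyz":[0,0,0],"turn":[0,0,0]},{"xyz":[0,0,0],"turn":[0,0,0]}]}}

```text
clock: 7.2
eef_pos: [486.6, 196.1, 100.4]
eef_rot: [-3.142, 0.0, 2.825]
wrist_force: [0.2, -3.8, -1.0]
finger_gap: 17.4
```

```bash
python3 st.py; python3 arc.py 2.83 4.5 0.06
```

```text
t 7.20 th 2.8304 r 75.5 yaw 2.825 z 100.4  Ftan(ccw+) 3.61 Frad -1.36 Fz -1.03 gap 17.4 j6 -0.94
2.830->2.890 [-1.3 -4.4]
2.890->2.950 [-1.  -4.4]
2.950->3.010 [-0.7 -4.5]
3.010->3.070 [-0.5 -4.5]
3.070->3.130 [-0.2 -4.5]
3.130->3.190 [ 0.1 -4.5]
3.190->3.250 [ 0.4 -4.5]
3.250->3.310 [ 0.6 -4.5]
3.310->3.370 [ 0.9 -4.4]
3.370->3.430 [ 1.2 -4.4]
3.430->3.490 [ 1.4 -4.3]
3.490->3.550 [ 1.7 -4.2]
3.550->3.610 [ 1.9 -4.1]
3.610->3.670 [ 2.2 -4. ]
3.670->3.730 [ 2.4 -3.8]
3.730->3.790 [ 2.6 -3.7]
3.790->3.850 [ 2.8 -3.5]
3.850->3.910 [ 3.  -3.3]
3.910->3.970 [ 3.2 -3.2]
3.970->4.030 [ 3.4 -3. ]
4.030->4.090 [ 3.6 -2.7]
4.090->4.150 [ 3.8 -2.5]
4.150->4.210 [ 3.9 -2.3]
4.210->4.270 [ 4.  -2.1]
4.270->4.330 [ 4.1 -1.8]
4.330->4.390 [ 4.3 -1.6]
4.390->4.450 [ 4.3 -1.3]
```

Request:
{"fn": "arm_command", "kwargs": {"deltas": [{"xyz":[0.0004,0.001,0],"turn":[0,0,-0.013]},{"xyz":[0.0003,0.001,0],"turn":[0,0,-0.013]},{"xyz":[0,0,0],"turn":[0,0,0]},{"xyz":[0,0,0],"turn":[0,0,0]}]}}

```text
clock: 7.7
eef_pos: [487.3, 198.1, 100.4]
eef_rot: [-3.141, -0.0, 2.798]
wrist_force: [-0.4, -4.4, 0.0]
finger_gap: 17.6
```

```bash
python3 st.py
```

```text
t 7.70 th 2.8030 r 75.5 yaw 2.798 z 100.4  Ftan(ccw+) 4.31 Frad -1.04 Fz 0.03 gap 17.6 j6 -0.91
```

Request:
{"fn": "arm_command", "kwargs": {"deltas": [{"xyz":[0,0,0],"turn":[0,0,0]},{"xyz":[0,0,0],"turn":[0,0,0]}]}}

```text
clock: 7.95
eef_pos: [487.3, 198.1, 100.4]
eef_rot: [-3.141, -0.0, 2.798]
wrist_force: [-0.8, -5.0, -0.1]
finger_gap: 17.8
```

```bash
python3 st.py
```

```text
t 7.95 th 2.8033 r 75.5 yaw 2.798 z 100.4  Ftan(ccw+) 4.94 Frad -0.93 Fz -0.07 gap 17.8 j6 -0.91
```

About 4.5 N at the clockwise end, which meets the first step. The end itself is at about 2.88. Next is anticlockwise; the play is known free back to 3.33.

Request:
{"fn": "arm_command", "kwargs": {"deltas": [{"xyz":[-0.0007,-0.002,0],"turn":[0,0,0.027]},{"xyz":[-0.0013,-0.0044,0],"turn":[0,0,0.06]},{"xyz":[-0.001,-0.0044,0],"turn":[0,0,0.06]},{"xyz":[-0.0007,-0.0045,0],"turn":[0,0,0.06]},{"xyz":[-0.0005,-0.0045,0],"turn":[0,0,0.06]},{"xyz":[-0.0002,-0.0045,0],"turn":[0,0,0.06]},{"xyz":[0.0001,-0.0045,0],"turn":[0,0,0.06]},{"xyz":[0.0004,-0.0045,0],"turn":[0,0,0.06]},{"xyz":[0.0006,-0.0045,0],"turn":[0,0,0.06]},{"xyz":[0,0,0],"turn":[0,0,0]},{"xyz":[0,0,0],"turn":[0,0,0]}]}}

```text
clock: 9.32
eef_pos: [484.0, 160.7, 100.5]
eef_rot: [3.141, 0.0, -2.978]
wrist_force: [-0.4, -0.9, 0.1]
finger_gap: 17.9
```

```bash
python3 st.py
```

```text
t 9.32 th 3.3054 r 75.5 yaw 3.305 z 100.5  Ftan(ccw+) 0.81 Frad 0.53 Fz 0.08 gap 17.9 j6 -1.49
```

Request:
{"fn": "arm_command", "kwargs": {"deltas": [{"xyz":[0.0004,-0.0022,0],"turn":[0,0,0.03]},{"xyz":[0.0005,-0.0022,0],"turn":[0,0,0.03]},{"xyz":[0.0006,-0.0022,0],"turn":[0,0,0.03]},{"xyz":[0.0006,-0.0022,0],"turn":[0,0,0.03]},{"xyz":[0,0,0],"turn":[0,0,0]},{"xyz":[0,0,0],"turn":[0,0,0]}]}}

```text
clock: 10.07
eef_pos: [486.1, 151.5, 100.5]
eef_rot: [-3.142, -0.0, -2.858]
wrist_force: [-1.6, -0.2, 0.9]
finger_gap: 17.8
```

```bash
python3 st.py
```

```text
t 10.07 th 3.4300 r 75.5 yaw 3.425 z 100.5  Ftan(ccw+) -0.21 Frad 1.57 Fz 0.93 gap 17.8 j6 -1.62
```

Request:
{"fn": "arm_command", "kwargs": {"deltas": [{"xyz":[0.0007,-0.0022,0],"turn":[0,0,0.03]},{"xyz":[0.0007,-0.0021,0],"turn":[0,0,0.03]},{"xyz":[0.0008,-0.0021,0],"turn":[0,0,0.03]},{"xyz":[0.0009,-0.0021,0],"turn":[0,0,0.03]},{"xyz":[0,0,0],"turn":[0,0,0]},{"xyz":[0,0,0],"turn":[0,0,0]}]}}

```text
clock: 10.82
eef_pos: [489.2, 143.0, 100.5]
eef_rot: [-3.142, -0.0, -2.738]
wrist_force: [-3.3, -1.4, 3.3]
finger_gap: 17.8
```

```bash
python3 st.py
```

```text
t 10.82 th 3.5500 r 75.5 yaw 3.545 z 100.5  Ftan(ccw+) -0.01 Frad 3.54 Fz 3.26 gap 17.8 j6 -1.76
```

Request:
{"fn": "arm_command", "kwargs": {"deltas": [{"xyz":[0.0007,-0.0022,0],"turn":[0,0,0.03]},{"xyz":[0.0008,-0.0021,0],"turn":[0,0,0.03]},{"xyz":[0.001,-0.0021,0],"turn":[0,0,0.03]},{"xyz":[0.0011,-0.002,0],"turn":[0,0,0.03]},{"xyz":[0,0,0],"turn":[0,0,0]},{"xyz":[0,0,0],"turn":[0,0,0]}]}}

```text
clock: 11.58
eef_pos: [492.8, 134.9, 100.3]
eef_rot: [3.141, 0.0, -2.617]
wrist_force: [-0.6, 4.8, -2.2]
finger_gap: 17.7
```

```bash
python3 st.py
```

```text
t 11.57 th 3.6673 r 75.9 yaw 3.666 z 100.3  Ftan(ccw+) -4.45 Frad -1.95 Fz -2.16 gap 17.7 j6 -1.90
```

Request:
{"fn": "arm_command", "kwargs": {"deltas": [{"xyz":[0,0,0],"turn":[0,0,0]},{"xyz":[0,0,0],"turn":[0,0,0]}]}}

```text
clock: 11.82
eef_pos: [492.8, 134.9, 100.4]
eef_rot: [3.141, 0.0, -2.617]
wrist_force: [0.1, 5.7, -0.7]
finger_gap: 17.7
```

```bash
python3 st.py
```

```text
t 11.82 th 3.6674 r 75.9 yaw 3.666 z 100.4  Ftan(ccw+) -4.85 Frad -2.91 Fz -0.73 gap 17.7 j6 -1.90
```

Request:
{"fn": "arm_command", "kwargs": {"deltas": [{"xyz":[0,0,0],"turn":[0,0,0]}]}}

```text
clock: 11.95
eef_pos: [492.8, 134.9, 100.4]
eef_rot: [3.141, 0.0, -2.617]
wrist_force: [-0.7, 5.6, -1.1]
finger_gap: 17.8
```

```bash
python3 st.py
```

```text
t 11.95 th 3.6672 r 75.9 yaw 3.666 z 100.4  Ftan(ccw+) -5.21 Frad -2.26 Fz -1.12 gap 17.8 j6 -1.90
```

About 4.9 N on the anticlockwise side at θ = 3.667, so step 2 is met. I'll take a couple of readings on the way back to fix the middle.

Request:
{"fn": "arm_command", "kwargs": {"deltas": [{"xyz":[-0.0005,0.0009,0],"turn":[0,0,-0.013]},{"xyz":[-0.0005,0.0009,0],"turn":[0,0,-0.013]},{"xyz":[0,0,0],"turn":[0,0,0]},{"xyz":[0,0,0],"turn":[0,0,0]}]}}

```text
clock: 12.45
eef_pos: [491.9, 136.5, 100.4]
eef_rot: [-3.142, 0.0, -2.643]
wrist_force: [2.1, 5.6, -3.1]
finger_gap: 17.6
```

```bash
python3 st.py
```

```text
t 12.45 th 3.6432 r 75.9 yaw 3.640 z 100.4  Ftan(ccw+) -3.88 Frad -4.47 Fz -3.10 gap 17.6 j6 -1.87
```

Request:
{"fn": "arm_command", "kwargs": {"deltas": [{"xyz":[0,0,0],"turn":[0,0,0]},{"xyz":[0,0,0],"turn":[0,0,0]}]}}

```text
clock: 12.7
eef_pos: [491.9, 136.5, 100.4]
eef_rot: [3.142, 0.0, -2.643]
wrist_force: [2.3, 3.9, -3.3]
finger_gap: 17.6
```

```bash
python3 st.py
```

```text
t 12.70 th 3.6431 r 75.9 yaw 3.640 z 100.4  Ftan(ccw+) -2.34 Frad -3.86 Fz -3.30 gap 17.6 j6 -1.87
```

Request:
{"fn": "arm_command", "kwargs": {"deltas": [{"xyz":[-0.0005,0.0009,0],"turn":[0,0,-0.013]},{"xyz":[-0.0005,0.0009,0],"turn":[0,0,-0.013]},{"xyz":[0,0,0],"turn":[0,0,0]},{"xyz":[0,0,0],"turn":[0,0,0]}]}}

```text
clock: 13.2
eef_pos: [491.0, 138.2, 100.4]
eef_rot: [-3.141, 0.0, -2.67]
wrist_force: [4.0, 4.9, -3.8]
finger_gap: 17.9
```

```bash
python3 st.py
```

```text
t 13.20 th 3.6171 r 75.9 yaw 3.614 z 100.4  Ftan(ccw+) -2.47 Frad -5.81 Fz -3.80 gap 17.9 j6 -1.84
```

Request:
{"fn": "arm_command", "kwargs": {"deltas": [{"xyz":[0,0,0],"turn":[0,0,0]},{"xyz":[0,0,0],"turn":[0,0,0]}]}}

```text
clock: 13.45
eef_pos: [491.0, 138.2, 100.4]
eef_rot: [-3.141, 0.0, -2.67]
wrist_force: [3.2, 4.1, -4.3]
finger_gap: 17.8
```

```bash
python3 st.py; python3 arc.py 3.615 3.235 0.0475
```

```text
t 13.45 th 3.6171 r 76.0 yaw 3.614 z 100.4  Ftan(ccw+) -2.14 Frad -4.70 Fz -4.25 gap 17.8 j6 -1.84
3.615->3.568 [-1.6  3.2]
3.568->3.520 [-1.4  3.3]
3.520->3.473 [-1.2  3.4]
3.473->3.425 [-1.1  3.4]
3.425->3.378 [-0.9  3.5]
3.378->3.330 [-0.8  3.5]
3.330->3.283 [-0.6  3.5]
3.283->3.235 [-0.4  3.6]
```

Ends estimated at about 2.87 and 3.59 rad, so the middle is about 3.233. I'll swing there.

Request:
{"fn": "arm_command", "kwargs": {"deltas": [{"xyz":[-0.0014,0.0033,0],"turn":[0,0,-0.0475]},{"xyz":[-0.0013,0.0034,0],"turn":[0,0,-0.0475]},{"xyz":[-0.0012,0.0034,0],"turn":[0,0,-0.0475]},{"xyz":[-0.0011,0.0034,0],"turn":[0,0,-0.0475]},{"xyz":[-0.0009,0.0035,0],"turn":[0,0,-0.0475]},{"xyz":[-0.0008,0.0035,0],"turn":[0,0,-0.0475]},{"xyz":[-0.0006,0.0035,0],"turn":[0,0,-0.0475]},{"xyz":[-0.0004,0.0036,0],"turn":[0,0,-0.0475]},{"xyz":[0,0,0],"turn":[0,0,0]},{"xyz":[0,0,0],"turn":[0,0,0]},{"xyz":[0,0,0],"turn":[0,0,0]}]}}

```text
clock: 14.82
eef_pos: [483.2, 165.6, 100.5]
eef_rot: [-3.141, 0.0, -3.049]
wrist_force: [2.2, -0.7, -1.6]
finger_gap: 17.6
```

```bash
python3 st.py
```

```text
t 14.82 th 3.2392 r 75.7 yaw 3.234 z 100.5  Ftan(ccw+) 0.86 Frad -2.12 Fz -1.56 gap 17.6 j6 -1.40
```

Request:
{"fn": "arm_command", "kwargs": {"deltas": [{"xyz":[0,0,0],"turn":[0,0,0]},{"xyz":[0,0,0],"turn":[0,0,0]},{"xyz":[0,0,0],"turn":[0,0,0]},{"xyz":[0,0,0],"turn":[0,0,0]},{"xyz":[0,0,0],"turn":[0,0,0]},{"xyz":[0,0,0],"turn":[0,0,0]}], "gripper": 0.4}}

```text
clock: 15.58
eef_pos: [483.1, 165.9, 100.5]
eef_rot: [-3.142, 0.0, -3.049]
wrist_force: [-0.9, 0.3, 0.5]
finger_gap: 56.2
```

Request:
{"fn": "arm_command", "kwargs": {"deltas": [{"xyz":[0,0,0.02],"turn":[0,0,0]},{"xyz":[0,0,0.035],"turn":[0,0,0]},{"xyz":[0,0,0.035],"turn":[0,0,0]},{"xyz":[0,0,0.035],"turn":[0,0,0]},{"xyz":[0,0,0],"turn":[0,0,0]},{"xyz":[0,0,0],"turn":[0,0,0]}]}}

```text
clock: 16.32
eef_pos: [482.8, 165.8, 224.7]
eef_rot: [-3.141, -0.001, -3.049]
wrist_force: [-0.0, 0.4, 0.1]
finger_gap: 56.4
```

Run:
```python
from h import *
s=read_state();print(s["clock"],s["eef_pos"],s["wrist_force"],s["finger_gap"])
w=cam("wrist","w3")
C=np.array([558.5,173.0])
P=C+75.5*np.array([np.cos(3.239),np.sin(3.239)]);print(proj(w,[*P,125]),proj(w,[*C,80]))
hsv=cv2.cvtColor(w["color"],cv2.COLOR_RGB2HSV);m=cv2.inRange(hsv,(0,150,60),(6,255,255))|cv2.inRange(hsv,(174,150,60),(180,255,255))
n,l,st,ce=cv2.connectedComponentsWithStats(m);print([(ce[i],st[i]) for i in range(1,n) if st[i][4]>60])
```

```text
16.325 [482.83444573 165.77166642 224.68207626] [-0.00258807  0.42916942  0.1268439 ] 56.407306248850716
[325.81014263 246.8349059 ] [326.05194173 315.88291411]
[(array([ 17.59701493, 222.26865672]), array([ 13, 218,  10,   9,  67], dtype=int32)), (array([324.06463196, 240.04667864]), array([313, 225,  23,  31, 557], dtype=int32))]
```

View pics/w3.png

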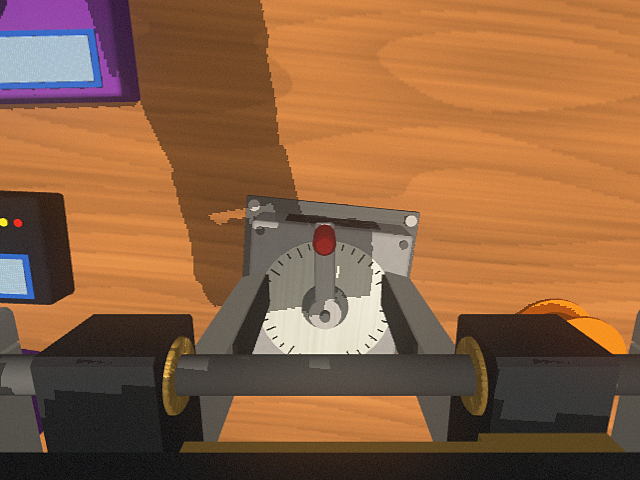

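The crank stayed put: knob at (324,240), hub at (324,316), as predicted. Next is the yellow button on the black controller, with the jaws shut.

Request:
{"fn": "arm_command", "kwargs": {"deltas": [{"xyz":[0.0032,-0.0374,0],"turn":[0,0,-0.06]},{"xyz":[0.0032,-0.0374,0],"turn":[0,0,-0.06]},{"xyz":[0.0032,-0.0374,0],"turn":[0,0,-0.06]},{"xyz":[0.0032,-0.0374,0],"turn":[0,0,-0.06]},{"xyz":[0.0032,-0.0374,0],"turn":[0,0,-0.06]},{"xyz":[0.0032,-0.0374,0],"turn":[0,0,-0.06]},{"xyz":[0.0032,-0.0374,-0.01],"turn":[0,0,-0.06]},{"xyz":[0.0032,-0.0374,-0.01],"turn":[0,0,-0.06]},{"xyz":[0.0032,-0.0374,-0.01],"turn":[0,0,-0.06]},{"xyz":[0.0032,-0.0374,-0.01],"turn":[0,0,-0.06]},{"xyz":[0,0,0],"turn":[0,0,0]},{"xyz":[0,0,0],"turn":[0,0,0]}], "gripper": 1.0}}

```text
clock: 17.88
eef_pos: [514.9, -207.5, 184.8]
eef_rot: [3.141, -0.001, 2.634]
wrist_force: [0.1, -0.1, 0.6]
finger_gap: 0.7
```

Run:
```python
from h import *
s=read_state();print(s["clock"],s["eef_pos"],s["eef_rot"],s["wrist_force"],s["finger_gap"])
w=cam("wrist","w4")
print(proj(w,[514.8,-208.5,60]),proj(w,[*s["eef_pos"][:2],s["eef_pos"][2]-11]))
b=blobs(w,(25,150,80),(35,255,255),60)[0];print(b)
for a,_ in b: print(plane(w,a,60),plane(w,a,54))
```

```text
17.875 [ 514.90192574 -207.52029161  184.83265683] [ 3.14149433e+00 -1.33190441e-03  2.63447621e+00] [ 0.07250392 -0.06838637  0.64592784] 0.6637862614727642
[324.8094436  238.16439605] [326.60994377 288.75048876]
[(array([394.8, 187.1]), array([390, 183,  11,  10,  83], dtype=int32))]
[ 505.6464437  -141.61379856   60.        ] [ 506.68317098 -140.92453281   54.        ]
```

View pics/w4.png

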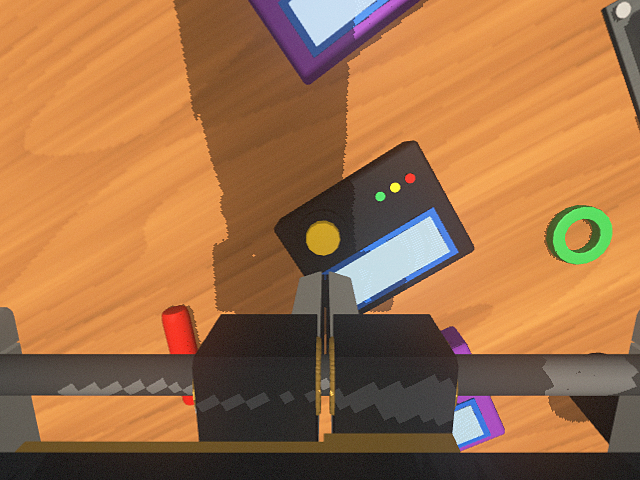

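The button is at (322,238) in the wrist view, about 1 mm from the prediction, and it is on the black box. I'll lower the tool.

Request:
{"fn": "arm_command", "kwargs": {"deltas": [{"xyz":[0,0,-0.03],"turn":[0,0,0]},{"xyz":[0,0,-0.03],"turn":[0,0,0]},{"xyz":[0,0,-0.03],"turn":[0,0,0]},{"xyz":[0,-0.001,-0.015],"turn":[0,0,0]},{"xyz":[0,0,0],"turn":[0,0,0]},{"xyz":[0,0,0],"turn":[0,0,0]}]}}

```text
clock: 18.68
eef_pos: [515.7, -209.2, 81.7]
eef_rot: [3.141, 0.002, 2.634]
wrist_force: [-0.6, -1.0, 0.4]
finger_gap: 0.6
```

Request:
{"fn": "arm_command", "kwargs": {"deltas": [{"xyz":[0,0,-0.002],"turn":[0,0,0]},{"xyz":[0,0,-0.002],"turn":[0,0,0]},{"xyz":[0,0,0],"turn":[0,0,0]}]}}

```text
clock: 19.05
eef_pos: [515.1, -209.1, 76.4]
eef_rot: [3.142, -0.0, 2.634]
wrist_force: [0.2, 1.0, -0.0]
finger_gap: 0.4
```

Request:
{"fn": "arm_command", "kwargs": {"deltas": [{"xyz":[0,0,-0.002],"turn":[0,0,0]},{"xyz":[0,0,-0.002],"turn":[0,0,0]},{"xyz":[0,0,0],"turn":[0,0,0]}]}}

```text
clock: 19.42
eef_pos: [515.2, -209.2, 72.4]
eef_rot: [3.142, 0.0, 2.634]
wrist_force: [-0.0, -0.6, 1.3]
finger_gap: 0.5
```

Tip at 61.4. Continuing in small steps.

Request:
{"fn": "arm_command", "kwargs": {"deltas": [{"xyz":[0,0,-0.0015],"turn":[0,0,0]},{"xyz":[0,0,-0.0015],"turn":[0,0,0]},{"xyz":[0,0,0],"turn":[0,0,0]}]}}

```text
clock: 19.8
eef_pos: [515.2, -209.2, 69.5]
eef_rot: [-3.142, 0.0, 2.634]
wrist_force: [-1.1, -0.7, 3.2]
finger_gap: 0.4
```

Request:
{"fn": "arm_command", "kwargs": {"deltas": [{"xyz":[0,0,-0.0015],"turn":[0,0,0]},{"xyz":[0,0,-0.0015],"turn":[0,0,0]},{"xyz":[0,0,0],"turn":[0,0,0]}]}}

```text
clock: 20.18
eef_pos: [515.3, -209.2, 67.1]
eef_rot: [-3.142, 0.0, 2.634]
wrist_force: [-3.9, 1.8, 11.6]
finger_gap: 0.2
```

Request:
{"fn": "arm_command", "kwargs": {"deltas": [{"xyz":[0,0,-0.001],"turn":[0,0,0]},{"xyz":[0,0,-0.001],"turn":[0,0,0]},{"xyz":[0,0,0],"turn":[0,0,0]}]}}

```text
clock: 20.55
eef_pos: [515.4, -209.3, 66.7]
eef_rot: [-3.142, 0.001, 2.634]
wrist_force: [-11.3, 4.4, 30.5]
finger_gap: 0.6
```

Firm stop at 30 N, well over the 4 N spring, with contact starting about 6 mm higher: the button is fully down. Lifting off.

Request:
{"fn": "arm_command", "kwargs": {"deltas": [{"xyz":[0,0,0.001],"turn":[0,0,0]},{"xyz":[0,0,0.001],"turn":[0,0,0]},{"xyz":[0,0,0.004],"turn":[0,0,0]},{"xyz":[0,0,0.01],"turn":[0,0,0]},{"xyz":[0,0,0.03],"turn":[0,0,0]},{"xyz":[0,0,0.04],"turn":[0,0,0]},{"xyz":[0,0,0.04],"turn":[0,0,0]},{"xyz":[0,0,0],"turn":[0,0,0]},{"xyz":[0,0,0],"turn":[0,0,0]}]}}

```text
clock: 21.68
eef_pos: [514.8, -209.0, 189.6]
eef_rot: [-3.142, -0.001, 2.634]
wrist_force: [0.9, 0.1, -0.9]
finger_gap: 0.6
```

Run:
```python
from h import *
s=read_state();print(s["clock"],s["eef_pos"],s["wrist_force"])
w=cam("wrist","w5");t=cam("top","t5");c=cam("side","s5")
for n,q in(("t",t),("s",c)):
    print(n,[a for a,b in blobs(q,(0,200,90),(4,255,255))[0]],[(a,b[4]) for a,b in blobs(q,(25,180,120),(33,255,255))[0]])
```

```text
21.675 [ 514.75384748 -208.96005388  189.64794104] [ 0.91844856  0.09480979 -0.8589923 ]
t [array([486.7, 244. ]), array([376.9, 280.9]), array([252.9, 292. ])] [(array([427.2, 205.9]), np.int32(73)), (array([382.5, 280.5]), np.int32(12))]
s [array([291.5, 292. ]), array([330.3, 436.6])] [(array([404.3, 334.2]), np.int32(18))]
```

View pics/w5.png

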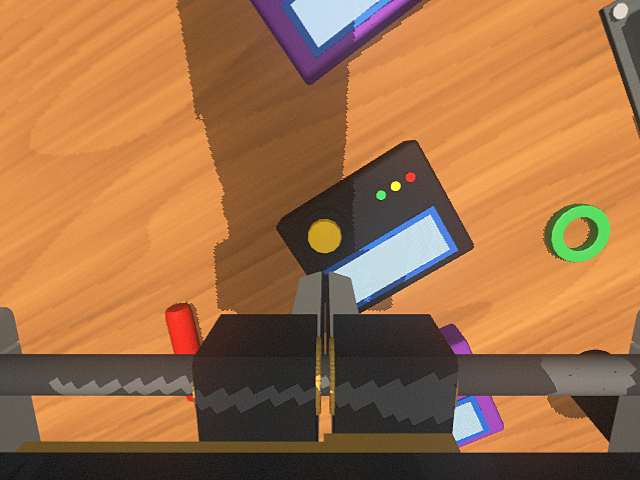

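View pics/s5.png

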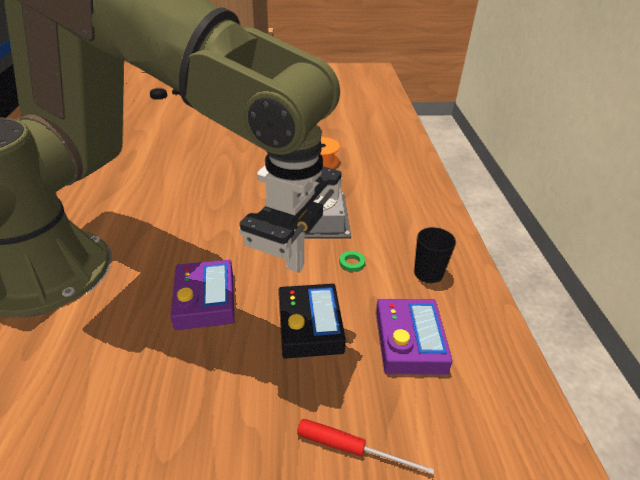

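Run:
```python
import cv2,numpy as np
for f in("side0","s5"):
    im=cv2.imread(f"pics/{f}.png");h=cv2.cvtColor(im,cv2.COLOR_BGR2HSV)
    m=cv2.inRange(h,(20,150,80),(35,255,255))[305:345,280:315]
    n,l,st,ce=cv2.connectedComponentsWithStats(m);print(f,[(ce[i]+[280,305],st[i]) for i in range(1,n) if st[i][4]>20])
a=[cv2.resize(cv2.imread(f"pics/{f}.png")[280:360,270:350],(400,400),interpolation=cv2.INTER_CUBIC) for f in("side0","s5")]
cv2.imwrite("pics/cmp.png",np.hstack(a))
from h import *
t=cam("top");C=np.array([558.5,173.0])
for th in(3.239,): print(proj(t,[*(C+75.5*np.array([np.cos(th),np.sin(th)])),122]))
for th in(3.331,): print(proj(t,[*(C+75.5*np.array([np.cos(th),np.sin(th)])),122]))
```

```text
side0 [(array([295.82222222, 321.05333333]), array([  8,   8,  17,  17, 225], dtype=int32))]
s5 [(array([295.87155963, 321.36238532]), array([  8,   9,  17,  16, 218], dtype=int32))]
[252.43934163 292.07797725]
[255.52323796 291.60709409]
```

View pics/cmp.png

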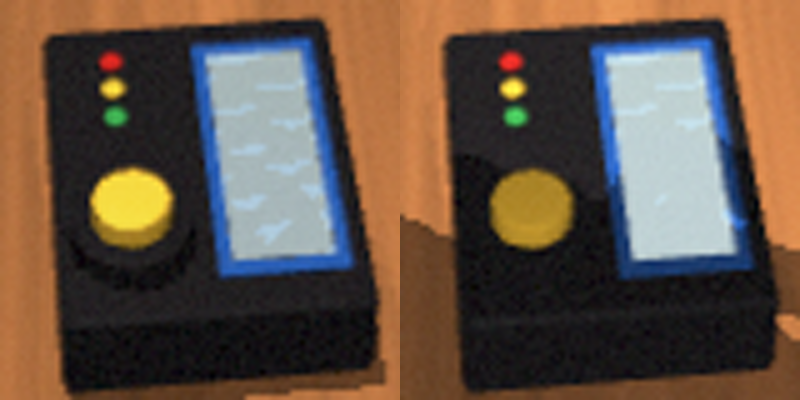

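The button is back up: its outline in the side view is the same as at the start, only shaded now. The knob is where I left it, measured (252.9,292.0) against predicted (252.4,292.1). The arm is clear, so I'm handing in.

```bash
python3 -c "
from cell import *
print(sign_off())"
```

```text
the job is handed in; nothing more can be done
None
```

The job is done and handed in at about 22 s; no verdict came back.

- **Crank ends:** I turned the knob clockwise until it pushed back with about 4.6 N, then anticlockwise to about 4.9 N. Both are above the 2 N needed and well under 13 N.
- **Free play:** the ends came out at about 2.87 and 3.59 rad. The force readings scatter by about 1 N, so the middle (about 3.23 rad) is good to roughly 0.03 rad. The force also rose less steeply at the clockwise end than the given 0.9 N/mm.
- **Crank position:** I let it go at 3.239 rad. The last top view has the knob within 1 pixel (about 1–2 mm) of that position.
- **Zero button:** I pressed the yellow button on the black controller down to a hard stop. It went down about 6 mm, with about 30 N at the wrist. The last side view shows it up again, with the same outline as at the start.
- **Bystanders:** the cup, ring and screwdriver look unmoved in the last side view; the spool is partly hidden there and I did not measure it. The arm ended raised and touching nothing.

One move call was refused because some rows had no turn value. I resent it, and nothing moved in between.

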